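# Hang the dip pail on the drip stand

### The arm

A 6-joint arm with a two-finger parallel gripper is mounted at the origin on a cart in front of the work surface, level with it; the furniture and walls round the work are solid. World frame = base frame: x ahead of the robot, y to its left, z up, the work surface at z = 0. Lengths are in m, angles in rad, forces in N, time in s.
With the tool pointing down it reaches from about 0.35 to 0.85 m from the base axis. Payload 8.1 kg.
Tool frame: the origin (TCP) lies at the very end of the fingers, on their centre line; the grasp point (between the pads) lies robot.grip_point_offset behind it (robot.grip_point_offset is the distance from the TCP to the grasp point, in m); z points along the fingers, y is the line along which they close (so a half turn about z gives the same grasp; the last joint's range is limited). The gripper opens to 93 mm and grips with 3 to 60 N. Pads are 15 mm wide; open, the fingers measure 128 mm over their backs; the gripper's body (75 mm by 188 mm) begins 65 mm behind the grasp point.
Start: joints at [-1.259, 0.13, 1.488, -0, 1.523, -0.085], TCP at [0.232, -0.553, 0.219] pointing down, gripper open.
Joint ranges: [-2.96, 2.96], [-0.89, 2.26], [0.02, 2.5], [-1.34, 4.48], [0, 2.73], [-2.66, 2.66]. Speed limits (rad/s): [2.39, 2.39, 2.79, 3.14, 3.14, 3.14].

### API

Orientations are given as a rotation vector (axis times angle).
In Python, from plant import robot, eyes gives the robot as it stands. The module is installed in compiled form; this text tells all that it offers.
- The arm moves only by the tool apply_moves, never from a script. Its argument "steps" is one flat list of numbers, 7 for each row, row after row: the shift along the tool's x, y, z in units of 30 mm (1.0 is 30 mm), then the turn, a rotation vector about the tool's x, y, z in units of 6 degrees (1.0 is 6 degrees), then the opening in per cent of the stroke, from 0 (shut) to 100 (fully open). In form: [dx, dy, dz, ax, ay, az, fingers, dx, dy, dz, ax, ay, az, fingers, ...]. A call has 1 to 12 rows; each row shifts and turns the commanded pose from where the row before left it, along the tool's axes as they then stand; what a row does not reach is not made up. A row lasts 1/12 s, in which the tool goes at most 41.7 mm and 7.16 degrees, less where a joint would pass 70% of its speed; a pose out of reach is approached as far as the arm can. A call is refused whole if a number of a shift passes 1 or a number of a turn 1, either way. A call with a gripper value outside its range is refused whole. The fingers move at their own pace and stop on an object; "grip_force" is the grip in N (left out, the last holds). Time passes only in rows, so rows that do not move let the fingers close. It gives the time, the measured TCP pose, the force, the opening and the grip force at its end, in the units of the state.
- robot.read_state(): the state, without advancing time (a new reading comes with each control period).
- eyes.read_camera(name): name is "side" or "top" or "wrist"; returns the picture (384x512x3 uint8, red, green, blue); there is no depth.
- eyes.calibration(name): a dict with "K" (3x3 intrinsics, pixels), "k1" (the pictures are not rectified: a ray, as slopes to the right and down, at radius r is drawn at 1 + k1 r^2 times it, then the intrinsics apply), "R" (3x3) and "t" (3): a world point X has camera coordinates R X + t. Camera axes: x right, y down, z forward; pixel columns grow to the right and rows downward; lengths in m; the calibration is good to about 2 mm. A picture is of the moment at which its call begins: read the wrist's pose just before it. calibration takes no time and is no camera call; for the wrist camera it gives the pose at the moment of the call.
- robot.close_job(): hands the job in; it is judged then, once.
Trained networks look in the newest picture that a camera, given by its name, has taken for a name from the list of things; names that differ only in an ending like _2 or _b are one class to them, and where a whole thing is asked for, a point or a joint stands for the part that bears it (a point fixed in the world has none). Each returns a list of dicts, best first, with "conf" (0 to 1); they miss things now and then, are a little off and sometimes report something else, mostly with a low value. They report only what shows in the picture. A call takes as long as a camera call. They do not tell look-alikes from the thing itself.
- eyes.search_frame(camera, thing): "rect" ([left, top, width, height] in pixels, round what is visible of it).
- eyes.place_of(camera, thing): "xy" ([column, row] in pixels: a listed point, or the origin of a listed thing).
The state is a dict: "t": time; "q": joint angles; "dq": joint speeds; "joint_torque": joint torques, N m; "tool_pos": TCP position; "orientation": TCP orientation; "force": force on the tool from outside, world axes, zero at the start; "wrist_torque": the same for the moment, N m; "opening": finger opening in m; "gripper_force": force on a finger pad.
Only numpy, scipy, OpenCV 4.12 (cv2) and the standard library are available. Lean on these libraries where they do the work, as an engineer would, in place of code of your own. Each camera call takes 0.05 s, during which the arm holds its last target. There are 200 camera calls.

### The job

The freshly dipped gear has to drain: with the small metal pail still standing on the table, swing its folded bail upright, then hang the pail by its bail on the two-prong hook of the drip stand, with the bail lying across both prongs between their upturned tips and the post. Keep the gear inside the pail, let the pail hang still, and leave the other things on the table where they are.

Things in the scene. Friction and masses are not known exactly. Their poses are not given: they have to be found in the camera images.
- pail: Loose round open metal pail, about 0.33 kg, 85 mm high, outer radius 41 mm at the foot, 50 at the rim (bead 52). Origin: centre of its underside, z up. A wire bail is hinged on ears at y = +58 and -58 mm, z = 74 mm; hinge axis = the pail's y axis. Folded, it sticks out to the pail's -x side, which at the start faces half left, half towards the robot.
- bail (a joint): Angle of the bail on the pail, rad: 0 = folded level towards the pail's -x, pi/2 = upright, pi = level towards +x. It starts at 0.2 to 0.5. The hinge is stiff (about 0.035 N m, so about 0.5 N at the bar moves it) and stays wherever it is left.
- bail_grip (a point): Middle of the bail's straight top bar, at (-72 cos a, 0, 74 + 72 sin a) mm in the pail's frame at bail angle a. On the axis of a black grip tube, 12 mm diameter, 36 mm long; beyond it bare 5 mm wire, straight to 47 mm from the middle. Site y runs along the bar. Folded, the tube is about 14 mm off the rim, too near for a finger between; its outer and lower sides are free.
- hook_seat (a point): Where the bail belongs on the hook: midway between the two prongs, level with their tops, 224 mm above the table. Axes are the stand's: prongs point to -x, z up. Prongs: 8 mm round, at y = +34 and -34 mm, level from the plate at x = +92 mm to x = -28 mm, then turned up to tips at x = -43 mm, 20 mm above this point. Hung, the bar's centre is 2.5 mm above this point.
- stand: Fixed steel drip stand carrying the hook. Origin: on the table right under hook_seat, same axes. Base plate 8 mm thick, x = -60 to +130, y = -55 to +55 mm. Square 18 mm post at x = +105 mm, 218 mm high; on its front an upright plate 92 mm wide, top at 229 mm, holds the prongs. Nothing is between the prongs.
- swivel_stool: Black swivel stool standing fixed on the table at the right. Its nearest foot is 0.39 m ahead of the robot and 0.34 m to its right; that leg, 25 mm thick, rises straight to 0.2 m, then slopes away to the stool's middle (0.63 m ahead, 0.48 m right): swing the arm round in front of it.
- stool_3: Grey stool standing fixed on the table at the back. Its nearest leg, 28 mm thick, stands 0.50 m ahead and 0.13 m left of the robot, just behind and left of the pail; another stands 0.69 m ahead, 0.16 m right. The legs lean slightly inwards to the seat, 0.75 m up, centred 0.74 m ahead and 0.08 m left; a foot ring joins them about 0.25 m up.
- gear: White printed spur gear, 56 mm across, 15 mm high, 0.03 kg, lying loose on the floor (4 mm thick) of the pail. Origin: centre of its underside.
- tape_measure: Bystander, loose, to be left alone: yellow pocket tape measure, 36x89x65 mm, left of the pail. Origin: on its underside.
- wax_tin: Bystander, loose, to be left alone: round flat wax tin, 70 mm across, 30 mm high, in front of the pail and the stand. Origin: on its underside.
- fix_box: Bystander, loose, to be left alone: small pale card box, 60x90x45 mm, at the back left. Origin: on its underside.
- brush: Bystander, loose, to be left alone: paint brush lying flat, 206 mm long, at the left. Origin: on its underside.
There are look-alikes about, which are no part of the job. Several things have the shape of the pail; the one meant has the colours described above. Of the things that look like the gear, take the one that is nearest to the robot's base at the start.

How it is judged:
By the outcome, as a careful person would: the job done as asked, in the order asked, and still so for the second after the job is handed in, with the robot touching nothing.
It also fails if it takes over 64 s, if anything falls off the work surface, if the arm or the gripper's body presses on something with over 40 N, if the wrist force passes 120 N, or if a joint passes its speed limit or range.

## Working session

There is one attempt and no reset: what is moved stays moved. The work goes in short steps, Python scripts to look and compute and a tool call to move; the robot and the scene stay as the last step left them, time stands still between calls to the robot, and variables do not carry over. Pictures are saved under pics/ and viewed, at most 13 in all, crops included, and the job is handed in when it is done.

Besides the shell and the picture viewer there is one more tool, called by a JSON object that holds its "api" and its "payload". apply_moves: Moves the arm, as the interface text tells. Its arguments: {"type":"object","properties":{"steps":{"type":"array"},"grip_force":{"type":"number"}},"required":["steps"]}

```bash
mkdir -p pics
cat > h.py <<'E'
import numpy as np, cv2
from scipy.spatial.transform import Rotation as Rn
from scipy.optimize import least_squares
from plant import robot, eyes
def proj(c,X):
    X=np.atleast_2d(X); p=X@np.array(c['R']).T+np.array(c['t']); s=p[:,:2]/p[:,2:]
    s=s*(1+c['k1']*(s**2).sum(1,keepdims=True)); K=np.array(c['K'])
    return s@K[:2,:2].T+K[:2,2]
def onplane(c,px,z):
    f=lambda v: (proj(c,[v[0],v[1],z])[0]-px)
    return least_squares(f,[0.5,0]).x
def tri(cs,pxs,x0=(0.5,0,0.1)):
    f=lambda v: np.concatenate([proj(c,v)[0]-p for c,p in zip(cs,pxs)])
    r=least_squares(f,x0); return r.x, r.cost
E
python3 - <<'E'
from h import *
s=robot.read_state(); print(s['t'],s['tool_pos'],s['orientation'],s['opening'],robot.grip_point_offset)
np.set_printoptions(precision=4,suppress=True)
for n in ['side','top','wrist']:
    im=eyes.read_camera(n); cv2.imwrite(f'pics/{n}0.png',im[:,:,::-1])
    c=eyes.calibration(n); C=-np.array(c['R']).T@c['t']; print(n,C,c['R'][2])
    if n=='wrist': continue
    for th in ['pail','bail_grip','hook_seat','gear','stand','stool_3','tape_measure','wax_tin']:
        print(th,[(np.round(d['xy']),round(d['conf'],2), onplane(c,d['xy'],0.0).round(3)) for d in eyes.place_of(n,th)[:4]])
    print([(np.round(d['rect']),round(d['conf'],2)) for d in eyes.search_frame(n,'pail')[:4]])
a=[cv2.imread(f'pics/{n}0.png') for n in ('side','top')]
E
```

```text
0.0 [ 0.2317058  -0.55282538  0.21759046] [-3.07816865e+00 -6.18838498e-01  3.62414884e-04] 0.09274967013760997 0.0188
side [-0.0184 -1.1839  0.7357] [ 0.4132  0.8016 -0.4321]
pail [(array([172., 204.]), 0.9, array([0.343, 0.18 ])), (array([219., 229.]), 0.47, array([ 0.434, -0.075]))]
bail_grip [(array([217., 240.]), 0.6, array([ 0.402, -0.139])), (array([190., 185.]), 0.43, array([0.464, 0.317]))]
hook_seat [(array([262., 188.]), 0.63, array([0.732, 0.148]))]
gear [(array([286., 199.]), 0.53, array([0.77 , 0.014]))]
stand [(array([261., 246.]), 0.77, array([ 0.519, -0.239]))]
stool_3 []
tape_measure []
wax_tin [(array([216., 240.]), 0.58, array([ 0.4  , -0.137]))]
[(array([156., 178.,  35.,  35.]), 0.96), (array([224., 205.,  10.,  14.]), 0.55)]
top [ 0.3461 -0.0867  1.2634] [ 0.1923  0.0299 -0.9809]
pail [(array([265., 234.]), 0.96, array([ 0.44 , -0.076])), (array([194., 263.]), 0.86, array([0.333, 0.174]))]
bail_grip [(array([260., 232.]), 0.73, array([ 0.447, -0.058])), (array([242., 244.]), 0.53, array([0.401, 0.003])), (array([191., 238.]), 0.4, array([0.42, 0.19]))]
hook_seat [(array([324., 203.]), 0.96, array([ 0.556, -0.29 ])), (array([242., 242.]), 0.36, array([0.407, 0.007]))]
gear [(array([247., 146.]), 0.71, array([ 0.766, -0.004])), (array([262., 230.]), 0.5, array([ 0.451, -0.064]))]
stand [(array([310., 217.]), 0.71, array([ 0.504, -0.239]))]
stool_3 [(array([176., 222.]), 0.46, array([0.477, 0.247]))]
tape_measure [(array([174., 219.]), 0.62, array([0.488, 0.256])), (array([177., 196.]), 0.56, array([0.57, 0.25]))]
wax_tin [(array([284., 249.]), 0.69, array([ 0.387, -0.143]))]
[(array([238., 214.,  39.,  42.]), 0.93)]
wrist [ 0.2921 -0.5271  0.3849] [-0.2198 -0.0919 -0.9712]
```

View pics/side0.png

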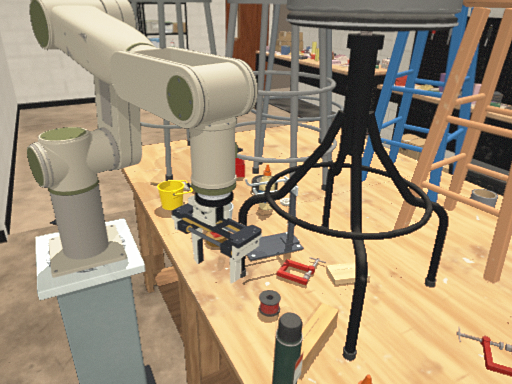

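View pics/top0.png

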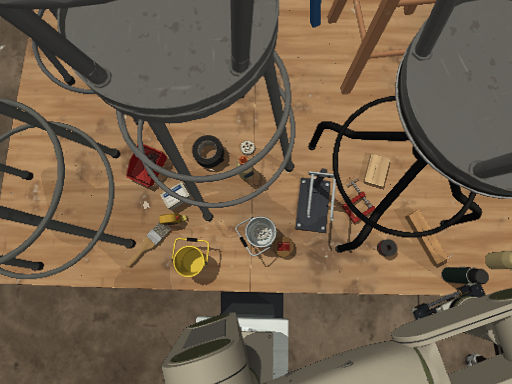

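Side view: the metal pail is hidden behind the arm and the yellow look-alike is at (172,195). Top view: the metal pail is at (262,233) with its grip at about (242,244). The stand plate is at about (315,205) and its prongs point down the image, towards the robot. First I'll move in front of the stool to a spot above the pail.

```bash
cat >> h.py <<'E'
np.set_printoptions(precision=4,suppress=True)
def plan(pos,yaw=None):
    """delta in tool units to TCP pos, tool down with tool-y at yaw (mod pi)"""
    s=robot.read_state(); R=Rn.from_rotvec(s['orientation']); 
    d=R.inv().apply(np.array(pos)-s['tool_pos'])/0.03
    y=R.as_matrix()[:,1]; now=np.arctan2(y[1],y[0])
    print('t',round(s['t'],2),'pos',np.array(s['tool_pos']),'yaw_y',np.degrees(now).round(1),'tilt',R.as_matrix()[:,2],'shift',d.round(2),'q',np.array(s['q']).round(2))
    if yaw is not None:
        x=np.array([-np.sin(yaw),np.cos(yaw),0])
        for k in (1,-1):
            yy=np.array([np.cos(yaw),np.sin(yaw),0])*k
            T=np.column_stack([np.cross(yy,[0,0,-1]),yy,[0,0,-1]])
            print('  turn units',(R.inv()*Rn.from_matrix(T)).as_rotvec()/np.radians(6))
E
python3 - <<'E'
from h import *
c=eyes.calibration('top')
print('seat',onplane(c,[324,203],.224),'grip',onplane(c,[242,243],.098),'pail',onplane(c,[265,234],0),'rim',onplane(c,[261,231],.08), 'gear',onplane(c,[262,230],.004))
plan([0.30,-0.10,0.33],np.radians(-45))
E
```

```text
seat [ 0.5181 -0.2528] grip [ 0.4007 -0.002 ] pail [ 0.439  -0.0764] rim [ 0.4429 -0.0634] gear [ 0.4528 -0.0654]
t 1.05 pos [ 0.2319 -0.5534  0.2186] yaw_y -67.3 tilt [-0.  0. -1.] shift [  7.93 -13.06  -3.71] q [-1.26  0.13  1.49 -0.    1.52 -0.09]
  turn units [-0.0001  0.     -3.7111]
  turn units [ 0.0001  0.0001 26.2889]
```

```bash
python3 -c "
import cv2
a=cv2.imread('pics/top0.png')[160:270,220:350]
cv2.imwrite('pics/c1.png',cv2.resize(a,None,fx=5,fy=5,interpolation=cv2.INTER_CUBIC))"
```

```text
(no output)
```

View pics/c1.png

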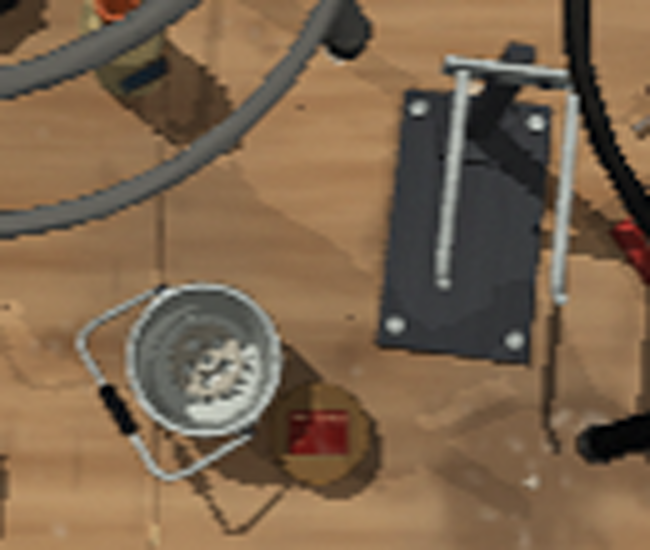

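The crop shows the bail grip at full-image (243.6,241.6), the prong tips at (309,217) and (332,220), and the gear inside the metal pail. Next I'll swing round in front of the stool.

{"api": "apply_moves", "payload": {"steps": [0.5,-0.85,-0.28,0,0,0,50,0.5,-0.85,-0.28,0,0,0,50,0.5,-0.85,-0.28,0,0,0,50,0.5,-0.85,-0.28,0,0,0,50,0.5,-0.85,-0.28,0,0,0,50,0.5,-0.85,-0.28,0,0,0,50,0.5,-0.85,-0.28,0,0,0,50,0.5,-0.85,-0.28,0,0,0,50,0.5,-0.85,-0.28,0,0,0,50,0.5,-0.85,-0.28,0,0,0,50,0.5,-0.85,-0.28,0,0,0,50,0.5,-0.85,-0.28,0,0,0,50]}}

```text
t: 2.05
tool_pos: [0.2795, -0.2003, 0.32]
orientation: [3.079, 0.618, 0.001]
force: [0.9, -0.0, -0.7]
opening: 0.0462
gripper_force: 0.0
```

{"api": "apply_moves", "payload": {"steps": [0.72,-0.42,0,0,0,0,50,0.72,-0.42,0,0,0,0,50,0.72,-0.42,0,0,0,0,50,0.72,-0.42,0,0,0,0,50,0.72,-0.42,0,0,0,0,50,0.72,-0.42,0,0,0,0,50,0,0,0,0,0,-0.93,50,0,0,0,0,0,-0.93,50,0,0,0,0,0,-0.93,50,0,0,0,0,0,-0.93,50,0,0,0,0,0,0,50]}}

```text
t: 2.97
tool_pos: [0.37, -0.0816, 0.3195]
orientation: [2.899, 1.211, 0.0]
force: [0.2, -0.2, 0.5]
opening: 0.0464
gripper_force: 0.0
```

Run:
```python
from h import *
import pickle
c=eyes.calibration('wrist'); im=eyes.read_camera('wrist'); cv2.imwrite('pics/w1.png',im[:,:,::-1])
t=eyes.read_camera('top'); s=eyes.read_camera('side')
cv2.imwrite('pics/t1.png',t[:,:,::-1]); cv2.imwrite('pics/s1.png',s[:,:,::-1])
pickle.dump(c,open('cw1.pkl','wb'))
for n in ['wrist','top','side']:
    for th in ['pail','bail_grip','gear','hook_seat','stand']:
        print(n,th,[(np.round(d['xy'],1),round(d['conf'],2)) for d in eyes.place_of(n,th)[:4]])
plan([0.39,-0.02,0.15],np.radians(-45))
```

```text
wrist pail [(array([137.1,  63.5]), 0.95), (array([280.1, 124.8]), 0.61)]
wrist bail_grip [(array([149.2,  20.4]), 0.92), (array([236.1, 110.8]), 0.76)]
wrist gear [(array([281.1, 121.6]), 0.71), (array([376.9, 172.9]), 0.57)]
wrist hook_seat []
wrist stand [(array([376.2, 172.4]), 0.56)]
top pail [(array([195.4, 263.4]), 0.57)]
top bail_grip [(array([190.6, 240.6]), 0.57), (array([145.9, 243. ]), 0.33)]
top gear [(array([246.6, 146. ]), 0.62)]
top hook_seat [(array([324.7, 203.6]), 0.8)]
top stand [(array([309.1, 216.1]), 0.92)]
side pail [(array([171.8, 203.7]), 0.71), (array([217.5, 228.3]), 0.56)]
side bail_grip [(array([201.2, 196.7]), 0.53), (array([190.2, 187. ]), 0.39)]
side gear [(array([285.4, 201.4]), 0.52)]
side hook_seat [(array([263.2, 189.7]), 0.67)]
side stand [(array([259.7, 249.2]), 0.76), (array([202.3, 194.7]), 0.51)]
t 3.87 pos [ 0.37   -0.0818  0.3194] yaw_y -44.9 tilt [-0.0001 -0.     -1.    ] shift [ 1.93 -0.98  5.65] q [-0.35 -0.5   1.86 -0.    1.78  0.43]
  turn units [-0.0004  0.0005  0.0085]
  turn units [ -0.0008  -0.0006 -29.9915]
```

View pics/w1.png

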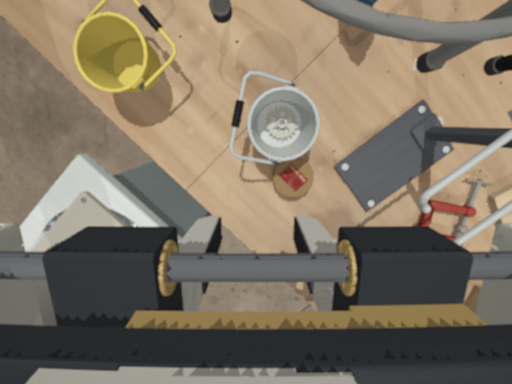

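The wrist view shows the bail grip at (238,113), the pail rim centred at (284,124) with the gear inside, and the plate corners at (422,101), (335,164) and (371,208). I'll fit the pail pose, bail angle and stand pose together.

Run:
```python
from h import *
import pickle
cw=pickle.load(open('cw1.pkl','rb')); ct=eyes.calibration('top')
def T(v,P):
    c,s=np.cos(v[2]),np.sin(v[2]); P=np.array(P,float)
    return np.column_stack([v[0]+c*P[:,0]-s*P[:,1], v[1]+s*P[:,0]+c*P[:,1], P[:,2]])
def f(v):
    a=v[3]; g=[-.072*np.cos(a),0,.074+.072*np.sin(a)]
    W=T(v,[g,[0,0,.085],[0,0,0],[0,.058,.074],[0,-.058,.074]])
    rw=proj(cw,W)-[[238,113],[284,124],[280,125],[293,83],[273,163]]
    rt=proj(ct,W)-[[243.6,241.6],[260.8,232],[265,234],[252,218],[269.4,247]]
    w=np.array([[2],[2],[.5],[.7],[.7]])
    return np.concatenate([(rw*w).ravel(),(rt*w).ravel()])
r=least_squares(f,[.44,-.07,-.8,.35]); print('pail',r.x,'cost',r.cost); print(r.fun.reshape(-1,2))
v=r.x; print('grip',T(v,[[-.072*np.cos(v[3]),0,.074+.072*np.sin(v[3])]]), 'yaw',np.degrees(v[2]))
def g(v):
    W=T(v,[[-.043,.034,.244],[-.043,-.034,.244],[.092,.034,.220],[.092,-.034,.220],[.13,.055,.008],[.13,-.055,.008],[-.06,.055,.008],[-.06,-.055,.008]])
    rt=proj(ct,W)-[[308.8,216.8],[332,219.8],[312.4,174.4],[334.6,177.6],[301.4,178.4],[330,181.4],[295.6,229.4],[326,232.4]]
    rw=proj(cw,W[[4,6,7]])-[[422,101],[335,164],[371,208]]
    return np.concatenate([rt.ravel(),rw.ravel()])
r=least_squares(g,[.52,-.25,0]); print('stand',r.x,np.degrees(r.x[2]),r.cost); print(r.fun.reshape(-1,2))
```

```text
pail [ 0.443  -0.0611 -1.0089  0.4043] cost 10.598496348684959
[[-0.1421  0.7678]
 [-0.3671  1.2765]
 [-0.4186 -0.187 ]
 [ 0.0342  0.8903]
 [ 0.4982 -0.2024]
 [-1.4063 -1.558 ]
 [-1.068  -2.3148]
 [-2.129  -0.5971]
 [-0.309  -1.0513]
 [-0.1041 -0.7247]]
grip [[ 0.4077 -0.0051  0.1023]] yaw -57.80416555769002
stand [ 0.5148 -0.2429 -0.1064] -6.095293718699526 37.98228106097428
[[-0.1403 -0.8106]
 [-0.001  -0.9352]
 [-0.1965 -1.1195]
 [-0.1168 -1.6725]
 [-1.1151 -1.6984]
 [ 0.2798 -1.1228]
 [-0.927  -1.1926]
 [-0.4994 -0.3456]
 [ 2.4169 -2.8799]
 [-1.2747  2.9808]
 [-3.6734  4.9045]]
```

{"api": "apply_moves", "payload": {"steps": [0.34,-0.114,0,0,0,0.27,50,0.34,-0.114,0.66,0,0,0.27,50,0.34,-0.114,0.66,0,0,0.27,50,0.34,-0.114,0.66,0,0,0.27,50,0.34,-0.114,0.66,0,0,0.27,50,0.34,-0.114,0.66,0,0,0.27,50,0.34,-0.114,0.66,0,0,0.27,50,0.34,-0.114,0.66,0,0,0.27,50,0,0,0.5,0,0,0,50,0,0,0,0,0,0,50]}}

```text
t: 4.7
tool_pos: [0.4135, -0.0082, 0.1622]
orientation: [-3.016, -0.869, 0.009]
force: [-0.8, 1.2, 0.8]
opening: 0.0464
gripper_force: 0.0
```

Run:
```python
from h import *
s=robot.read_state(); c=eyes.calibration('wrist'); im=eyes.read_camera('wrist'); cv2.imwrite('pics/w2.png',im[:,:,::-1])
for th in ['pail','bail_grip','gear']:
    print(th,[(np.round(d['xy'],1),round(d['conf'],2),onplane(c,d['xy'],.102)) for d in eyes.place_of('wrist',th)[:3]])
print('expected px', proj(c,[.408,-.005,.102]))
plan([0.408,-0.005,0.096],np.radians(-58))
```

```text
pail [(array([ 98.9, 150.8]), 0.86, array([0.3801, 0.1294])), (array([307.8, 182.3]), 0.85, array([ 0.4508, -0.0343]))]
bail_grip [(array([87.9, 95.9]), 0.95, array([0.4158, 0.1556])), (array([251.5, 203.4]), 0.62, array([ 0.4093, -0.0036]))]
gear [(array([308. , 178.2]), 0.84, array([ 0.4538, -0.0324]))]
expected px [[252.1077 205.4889]]
t 4.9 pos [ 0.4162 -0.0093  0.1672] yaw_y -57.9 tilt [ 0.0018 -0.0003 -1.    ] shift [-0.16 -0.27  2.37] q [-0.15 -0.36  2.04 -0.    1.47  0.87]
  turn units [ 0.0117 -0.0127  0.0148]
  turn units [  0.02     0.0184 -29.9852]
```

View pics/w2.png

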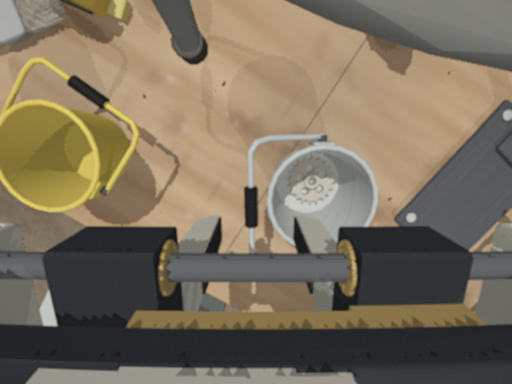

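The bail bar lies parallel to the fingers at px (251,205), which matches the fit. I'll go down and close lightly.

{"api": "apply_moves", "payload": {"steps": [-0.08,-0.13,0.4,0,0,0,50,-0.08,-0.13,0.6,0,0,0,50,0,0,0.6,0,0,0,50,0,0,0.4,0,0,0,50,0,0,0.3,0,0,0,50,0,0,0,0,0,0,50,0,0,0,0,0,0,50]}}

```text
t: 5.48
tool_pos: [0.4078, -0.0052, 0.0976]
orientation: [3.019, 0.868, 0.001]
force: [0.1, -0.3, 0.8]
opening: 0.047
gripper_force: 0.0
```

Run:
```python
from h import *
plan([0.408,-0.004,0.095],np.radians(-58)); s=robot.read_state(); print(s['force'])
```

```text
t 5.48 pos [ 0.4078 -0.0052  0.0976] yaw_y -57.9 tilt [ 0.0006 -0.0001 -1.    ] shift [ 0.03 -0.03  0.09] q [-0.14 -0.33  2.14 -0.    1.33  0.87]
  turn units [ 0.0043 -0.0046  0.0133]
  turn units [  0.0072   0.0067 -29.9867]
[ 0.0817 -0.3238  0.7878]
```

Down a little more, then close with a light grip.

{"api": "apply_moves", "payload": {"steps": [0,0,0.1,0,0,0,30,0,0,0,0,0,0,20,0,0,0,0,0,0,10,0,0,0,0,0,0,5,0,0,0,0,0,0,5,0,0,0,0,0,0,5,0,0,0,0,0,0,5,0,0,0,0,0,0,5], "grip_force": 4}}

```text
t: 6.15
tool_pos: [0.4076, -0.005, 0.094]
orientation: [3.019, 0.868, 0.001]
force: [0.6, -0.0, 0.1]
opening: 0.012
gripper_force: 4.0
```

{"api": "apply_moves", "payload": {"steps": [0,0.125,-0.252,0,0,0,5,0,0.151,-0.235,0,0,0,5,0,0.18,-0.216,0,0,0,5,0,0.204,-0.194,0,0,0,5,0,0.223,-0.168,0,0,0,5,0,0.242,-0.142,0,0,0,5,0,0.257,-0.113,0,0,0,5,0,0.269,-0.079,0,0,0,5,0,0.276,-0.05,0,0,0,5,0,0.283,-0.017,0,0,0,5,0,0,0,0,0,0,5,0,0,0,0,0,0,5]}}

```text
t: 7.15
tool_pos: [0.4434, -0.062, 0.1385]
orientation: [3.019, 0.867, 0.001]
force: [-1.1, 3.3, 5.8]
opening: 0.0116
gripper_force: 4.0
```

Run:
```python
from h import *
s=robot.read_state(); c=eyes.calibration('wrist'); im=eyes.read_camera('wrist'); cv2.imwrite('pics/w3.png',im[:,:,::-1])
print(s['force'],s['opening'],s['gripper_force'])
plan([0.443,-0.061,0.13],np.radians(-58))
v=[.443,-.061]
print('rim exp',proj(c,[v+[.085]]),[ (d['xy'],d['conf']) for d in eyes.place_of('wrist','pail')[:3]], proj(c,[v+[0]]))
```

```text
[-1.0914  3.2727  5.8267] 0.011602824057436702 4.000345878303051
t 7.2 pos [ 0.4432 -0.0617  0.1384] yaw_y -57.9 tilt [ 0.0007 -0.0001 -1.    ] shift [ 0.01 -0.02  0.28] q [-0.25 -0.24  2.    0.    1.39  0.76]
  turn units [ 0.0044 -0.0053  0.0084]
  turn units [  0.0083   0.0069 -29.9916]
rim exp [[257.1364 204.5808]] [([257.6, 188.2], 0.78), ([34.5, 151.3], 0.67)] [[257.1066 183.3901]]
```

View pics/w3.png

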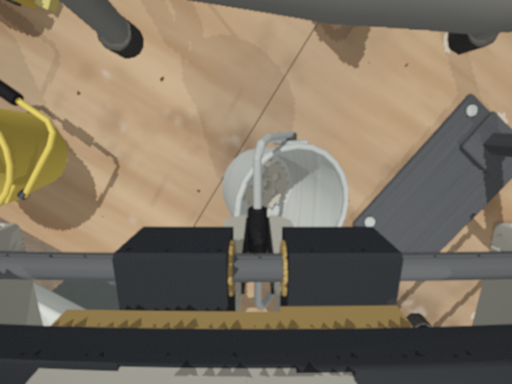

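The pail's foot is in place at about (257,185), but its rim has moved to about (285,200), so it is tipped. The tool is pressing the bail down and forward (5.8 N upward reaction). I'll ease up gently so it settles back on its foot.

{"api": "apply_moves", "payload": {"steps": [0,-0.05,-0.05,0,0,0,5,0,-0.05,-0.05,0,0,0,5,0,-0.05,-0.05,0,0,0,5,0,-0.05,-0.05,0,0,0,5,0,0,0,0,0,0,5]}}

```text
t: 7.67
tool_pos: [0.439, -0.0558, 0.1435]
orientation: [-3.019, -0.869, 0.001]
force: [-0.2, 0.6, -4.6]
opening: 0.0119
gripper_force: 4.0
```

Run:
```python
from h import *
s=robot.read_state(); c=eyes.calibration('wrist'); im=eyes.read_camera('wrist'); cv2.imwrite('pics/w4.png',im[:,:,::-1])
im=eyes.read_camera('side');cv2.imwrite('pics/s4.png',im[:,:,::-1])
a=cv2.resize(im[150:270,130:330],(800,480),interpolation=cv2.INTER_CUBIC)[:,:,::-1]
w=cv2.imread('pics/w4.png')[100:240,170:370]; w=cv2.resize(w,(400,280)); 
o=np.zeros((480,800,3),np.uint8); o[:, :400]=a[:,150:550]; o[:280,400:]=w
cv2.imwrite('pics/m4.png',o)
print(s['force'],s['wrist_torque'],s['tool_pos'])
```

```text
[-0.1764  0.573  -4.6422] [-0.0115  0.039  -0.0249] [ 0.439  -0.0558  0.1435]
```

View pics/m4.png

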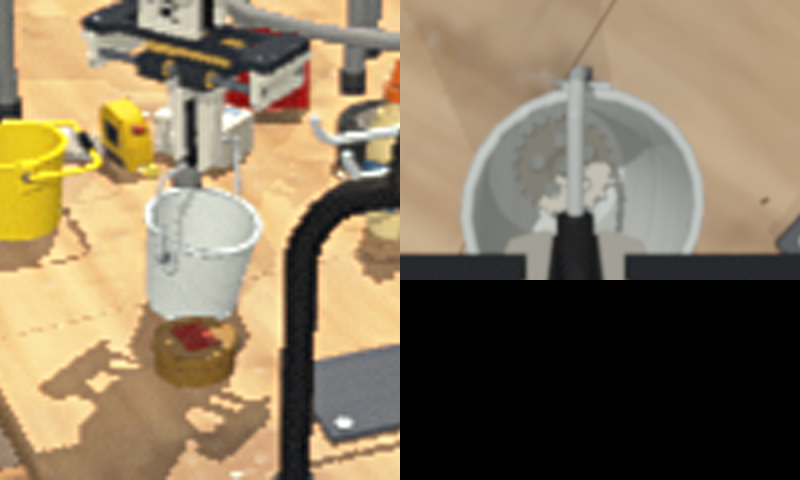

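Now the pail is level under an upright bail and the gear is inside, but the load of about 4.6 N suggests it is just clear of the table. I'll set it down, release, then regrip deeper.

{"api": "apply_moves", "payload": {"steps": [0,0,0.04,0,0,0,5,0,0,0.04,0,0,0,5,0,0,0,0,0,0,5,0,0,0,0,0,0,5]}}

```text
t: 8.1
tool_pos: [0.4393, -0.056, 0.1413]
orientation: [-3.019, -0.868, 0.0]
force: [-0.2, -0.4, -4.1]
opening: 0.0119
gripper_force: 4.0
```

{"api": "apply_moves", "payload": {"steps": [0,0,0.05,0,0,0,5,0,0,0,0,0,0,5,0,0,0,0,0,0,5]}}

```text
t: 8.35
tool_pos: [0.4394, -0.056, 0.1398]
orientation: [-3.019, -0.868, 0.0]
force: [-0.8, 0.3, -3.2]
opening: 0.0118
gripper_force: 4.0
```

{"api": "apply_moves", "payload": {"steps": [0,0,0.05,0,0,0,5,0,0,0,0,0,0,5,0,0,0,0,0,0,5]}}

```text
t: 8.6
tool_pos: [0.4393, -0.056, 0.1383]
orientation: [-3.019, -0.868, 0.0]
force: [-0.3, 0.7, -2.8]
opening: 0.0117
gripper_force: 4.0
```

{"api": "apply_moves", "payload": {"steps": [0,0,0.05,0,0,0,5,0,0,0,0,0,0,5,0,0,0.05,0,0,0,5,0,0,0,0,0,0,5,0,0,0,0,0,0,5]}}

```text
t: 9.02
tool_pos: [0.4402, -0.0564, 0.1362]
orientation: [3.018, 0.868, 0.003]
force: [-0.0, -0.3, 3.9]
opening: 0.0118
gripper_force: 4.0
```

It is standing now, so I'll open, take a look and regrip deeper.

{"api": "apply_moves", "payload": {"steps": [0,0,-0.04,0,0,0,5,0,0,0,0,0,0,35,0,0,0,0,0,0,35,0,0,0,0,0,0,35,0,0,0,0,0,0,35]}}

```text
t: 9.43
tool_pos: [0.4392, -0.056, 0.1364]
orientation: [-3.019, -0.868, 0.001]
force: [0.5, -0.0, -0.1]
opening: 0.0311
gripper_force: 0.0
```

Run:
```python
from h import *
s=robot.read_state(); c=eyes.calibration('wrist'); im=eyes.read_camera('wrist'); 
im2=eyes.read_camera('side')
a=cv2.resize(im2[150:270,168:268],(400,480),interpolation=cv2.INTER_CUBIC)[:,:,::-1]
w=cv2.resize(im[80:240,170:370,::-1],(400,320))
o=np.zeros((480,800,3),np.uint8); o[:, :400]=a; o[:320,400:]=w
cv2.imwrite('pics/m5.png',o)
print(s['force'],s['tool_pos'],s['opening'])
```

```text
[ 0.5055 -0.0201 -0.0639] [ 0.4392 -0.056   0.1364] 0.03109670139231949
```

View pics/m5.png

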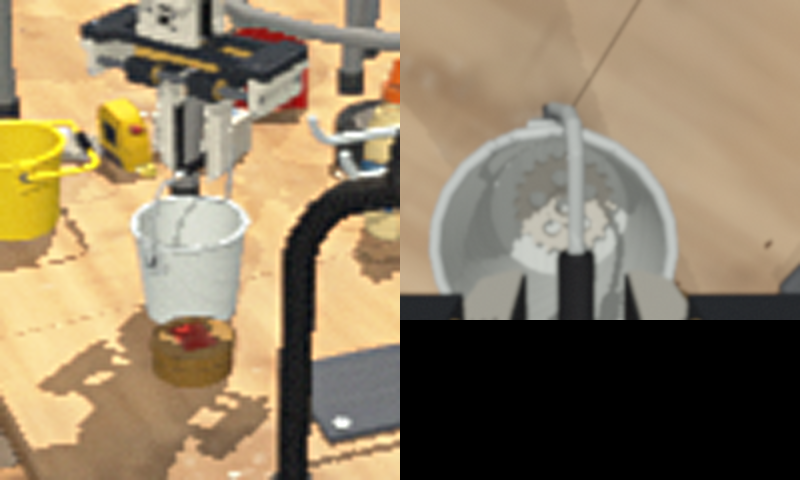

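The pail stands flat with the gear inside. The bail is about 10 mm past upright: the bar is at 575 and the ear at 545 in the crop. I'll regrip 9 mm deeper and ease the bar back 9 mm.

{"api": "apply_moves", "payload": {"steps": [0,0,0.15,0,0,0,35,0,0,0.15,0,0,0,35,0,0,0,0,0,0,5,0,0,0,0,0,0,5,0,0,0,0,0,0,5,0,0,0,0,0,0,5,0,-0.08,-0.01,0,0,0,5,0,-0.08,0,0,0,0,5,0,-0.08,0,0,0,0,5,0,-0.08,0.01,0,0,0,5,0,0,0,0,0,0,5,0,0,0,0,0,0,5], "grip_force": 4}}

```text
t: 10.53
tool_pos: [0.4344, -0.0477, 0.128]
orientation: [3.019, 0.869, 0.001]
force: [-2.1, -0.6, 4.0]
opening: 0.0121
gripper_force: 4.0
```

Run:
```python
from h import *
s=robot.read_state(); c=eyes.calibration('wrist'); im=eyes.read_camera('wrist'); 
w=cv2.resize(im[80:240,170:370,::-1],(400,320))
cv2.imwrite('pics/m6.png',w)
print(s['force'],s['tool_pos'],s['opening'])
```

```text
[-2.0821 -0.6284  4.0455] [ 0.4344 -0.0477  0.128 ] 0.012051188179235684
```

View pics/m6.png

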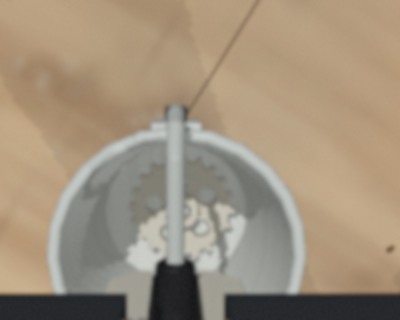

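Upright and level now. I'll firm the grip and lift.

{"api": "apply_moves", "payload": {"steps": [0,0,0,0,0,0,3,0,0,0,0,0,0,3,0,0,-0.1,0,0,0,3,0,0,-0.3,0,0,0,3,0,0,-0.5,0,0,0,3,0,0,-0.6,0,0,0,3,0,0,-0.6,0,0,0,3,0,0,-0.6,0,0,0,3,0,0,-0.6,0,0,0,3,0,0,-0.4,0,0,0,3,0,0,-0.2,0,0,0,3,0,0,0,0,0,0,3], "grip_force": 20}}

```text
t: 11.58
tool_pos: [0.4349, -0.048, 0.2459]
orientation: [3.018, 0.868, 0.003]
force: [0.2, 0.5, -4.8]
opening: 0.0112
gripper_force: 20.0
```

Run:
```python
from h import *
s=robot.read_state(); print(s['force'])
plan([.430,-.234,.245],np.radians(-6))
```

```text
[ 0.1698  0.4685 -4.8127]
t 11.58 pos [ 0.4349 -0.048   0.2459] yaw_y -57.9 tilt [ 0.0019 -0.0004 -1.    ] shift [-3.43  5.17  0.03] q [-0.23 -0.33  1.87  0.    1.6   0.78]
  turn units [ 0.0181 -0.0068 -8.6509]
  turn units [-0.0082 -0.0217 21.3491]
```

{"api": "apply_moves", "payload": {"steps": [-0.1,0.15,0,0,0,0,3,-0.2,0.3,0,0,0,0,3,-0.35,0.53,0,0,0,0,3,-0.35,0.53,0,0,0,0,3,-0.35,0.53,0,0,0,0,3,-0.35,0.53,0,0,0,0,3,-0.35,0.53,0,0,0,0,3,-0.35,0.53,0,0,0,0,3,-0.35,0.53,0,0,0,0,3,-0.35,0.53,0,0,0,0,3,-0.22,0.33,0,0,0,0,3,-0.11,0.15,0,0,0,0,3]}}

```text
t: 12.58
tool_pos: [0.4286, -0.2346, 0.243]
orientation: [-3.016, -0.866, 0.002]
force: [1.2, 7.3, -4.6]
opening: 0.0119
gripper_force: 20.6
```

{"api": "apply_moves", "payload": {"steps": [0,0,0,0,0,-0.4,3,0,0,0,0,0,-0.8,3,0,0,0,0,0,-0.9,3,0,0,0,0,0,-0.9,3,0,0,0,0,0,-0.9,3,0,0,0,0,0,-0.9,3,0,0,0,0,0,-0.9,3,0,0,0,0,0,-0.9,3,0,0,0,0,0,-0.9,3,0,0,0,0,0,-0.75,3,0,0,0,0,0,-0.4,3,0,0,0,0,0,0,3]}}

```text
t: 13.58
tool_pos: [0.4292, -0.2337, 0.244]
orientation: [-2.332, -2.104, 0.001]
force: [0.1, 0.8, -4.5]
opening: 0.0112
gripper_force: 19.8
```

Run:
```python
from h import *
import pickle
s=robot.read_state(); print(s['force'])
plan([.515,-.243,.245],np.radians(-6))
c=eyes.calibration('wrist'); im=eyes.read_camera('wrist'); cv2.imwrite('pics/w7.png',im[:,:,::-1]);pickle.dump(c,open('cw7.pkl','wb'))
v=[.5148,-.2429,np.radians(-6.1)]
P=[[-.043,.034,.244],[-.043,-.034,.244],[.092,.034,.224],[.092,-.034,.224],[-.06,.055,.008],[-.06,-.055,.008]]
cc,ss=np.cos(v[2]),np.sin(v[2])
print(proj(c,[[v[0]+cc*a-ss*b,v[1]+ss*a+cc*b,z] for a,b,z in P]))
top=eyes.read_camera('top'); cv2.imwrite('pics/t7.png',top[:,:,::-1])
```

```text
[ 0.1232  0.8462 -4.528 ]
t 13.58 pos [ 0.4292 -0.2337  0.244 ] yaw_y -5.9 tilt [-0.0009  0.0005 -1.    ] shift [-0.01  2.88 -0.04] q [-0.6  -0.18  1.75 -0.    1.58 -0.5 ]
  turn units [-0.0094 -0.0037  0.0204]
  turn units [  0.0058  -0.0148 -29.9796]
[[326.9071 178.1836]
 [320.4051 275.6106]
 [505.8795 173.7279]
 [486.6963 260.0211]
 [275.7745 132.7679]
 [274.4852 205.4832]]
```

View pics/w7.png

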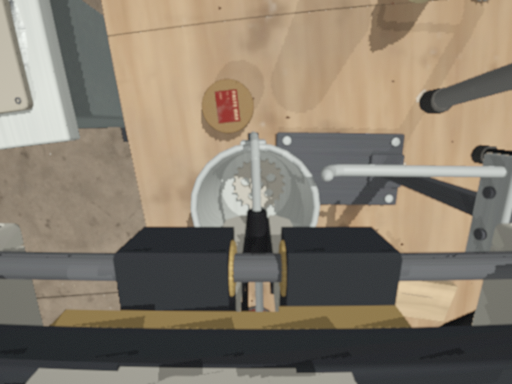

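The prong tip is at (328,175), within 3 px of the prediction, and the pail is level with the gear inside. I'll advance over the tips.

{"api": "apply_moves", "payload": {"steps": [-0.02,0.1,0,0,0,0,3,-0.02,0.2,0,0,0,0,3,0,0.35,0,0,0,0,3,0,0.4,0,0,0,0,3,0,0.45,0,0,0,0,3,0,0.45,0,0,0,0,3,0,0.4,0,0,0,0,3,0,0.35,0,0,0,0,3,0,0.2,0,0,0,0,3,0,0.1,0,0,0,0,3,0,0,0,0,0,0,3,0,0,0,0,0,0,3]}}

```text
t: 14.68
tool_pos: [0.5187, -0.2445, 0.2444]
orientation: [-2.334, -2.102, 0.0]
force: [0.4, -0.7, -5.8]
opening: 0.0111
gripper_force: 19.8
```

{"api": "apply_moves", "payload": {"steps": [0,0,0.15,0,0,0,3,0,0,0.2,0,0,0,3,0,0,0.2,0,0,0,3,0,0,0.2,0,0,0,3,0,0,0.15,0,0,0,3,0,0,0.1,0,0,0,3,0,0,0,0,0,0,3]}}

```text
t: 15.27
tool_pos: [0.5184, -0.2443, 0.2134]
orientation: [-2.334, -2.101, 0.001]
force: [0.4, 0.8, -5.0]
opening: 0.0114
gripper_force: 19.8
```

{"api": "apply_moves", "payload": {"steps": [0,0,0.06,0,0,0,3,0,0,0.06,0,0,0,3,0,0,0.04,0,0,0,3,0,0,0,0,0,0,3]}}

```text
t: 15.6
tool_pos: [0.5189, -0.2446, 0.2097]
orientation: [-2.335, -2.102, 0.0]
force: [0.1, -0.1, -4.6]
opening: 0.0113
gripper_force: 19.8
```

{"api": "apply_moves", "payload": {"steps": [0,0,0.05,0,0,0,3,0,0,0.05,0,0,0,3,0,0,0,0,0,0,3,0,0,0,0,0,0,3]}}

```text
t: 15.93
tool_pos: [0.5192, -0.2448, 0.2082]
orientation: [2.334, 2.101, 0.001]
force: [-2.5, 2.1, 5.9]
opening: 0.0111
gripper_force: 19.8
```

The bar is on the prongs. I'll ease off and release gently.

{"api": "apply_moves", "payload": {"steps": [0,0,-0.03,0,0,0,8,0,0,0,0,0,0,13,0,0,0,0,0,0,16,0,0,0,0,0,0,20,0,0,0,0,0,0,25,0,0,0,0,0,0,30,0,0,0,0,0,0,35,0,0,0,0,0,0,35], "grip_force": 3}}

```text
t: 16.6
tool_pos: [0.5189, -0.2446, 0.2076]
orientation: [-2.335, -2.102, 0.0]
force: [-0.0, 0.2, 0.1]
opening: 0.0319
gripper_force: 0.0
```

Run:
```python
from h import *
s=robot.read_state(); print(s['force'],s['opening'],s['tool_pos'])
im=eyes.read_camera('wrist'); t=eyes.read_camera('side')
o=np.zeros((400,800,3),np.uint8); o[:,:400]=cv2.resize(im[80:280,150:350],(400,400))
o[:,400:]=cv2.resize(t[150:270,200:320],(400,400),interpolation=cv2.INTER_CUBIC)
cv2.imwrite('pics/m8.png',o[:,:,::-1])
```

```text
[-0.0213  0.2448  0.1435] 0.03194397620805906 [ 0.5189 -0.2446  0.2076]
```

View pics/m8.png

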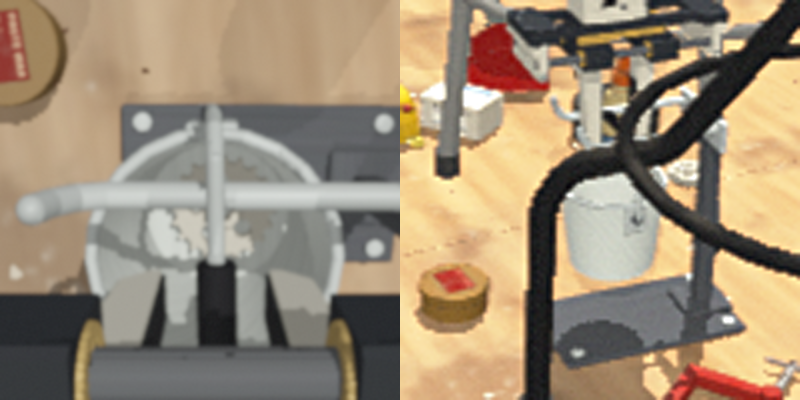

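The bail lies across the prongs behind the tip and the gear is in the pail, which hangs level. I'll withdraw straight up.

{"api": "apply_moves", "payload": {"steps": [0,0,-0.1,0,0,0,35,0,0,-0.3,0,0,0,35,0,0,-0.4,0,0,0,35,0,0,-0.5,0,0,0,35,0,0,-0.5,0,0,0,35,0,0,-0.5,0,0,0,35,0,0,-0.5,0,0,0,35,0,0,-0.3,0,0,0,35,0,0,0,0,0,0,35,0,0,0,0,0,0,35,0,0,0,0,0,0,35,0,0,0,0,0,0,35]}}

```text
t: 17.7
tool_pos: [0.5185, -0.2443, 0.2994]
orientation: [-2.333, -2.101, 0.001]
force: [0.2, -0.4, -0.5]
opening: 0.0321
gripper_force: 0.0
```

{"api": "apply_moves", "payload": {"steps": [0,0,0,0,0,0,35,0,0,0,0,0,0,35,0,0,0,0,0,0,35,0,0,0,0,0,0,35,0,0,0,0,0,0,35,0,0,0,0,0,0,35,0,0,0,0,0,0,35,0,0,0,0,0,0,35,0,0,0,0,0,0,35,0,0,0,0,0,0,35,0,0,0,0,0,0,35,0,0,0,0,0,0,35]}}

```text
t: 18.7
tool_pos: [0.5189, -0.2446, 0.3007]
orientation: [-2.335, -2.102, -0.0]
force: [-0.2, -0.6, -0.4]
opening: 0.0325
gripper_force: 0.0
```

Run:
```python
from h import *
s=robot.read_state(); print(s['t'],s['force'],s['tool_pos'])
a=eyes.read_camera('wrist'); b=None
for i in range(6): b=eyes.read_camera('wrist')
print('motion',np.abs(a.astype(int)-b).mean(), np.abs(a.astype(int)-b).max())
cv2.imwrite('pics/w9.png',b[:,:,::-1])
```

```text
18.7 [-0.167  -0.5795 -0.4046] [ 0.5189 -0.2446  0.3007]
motion 0.8145277235243056 112
```

View pics/w9.png

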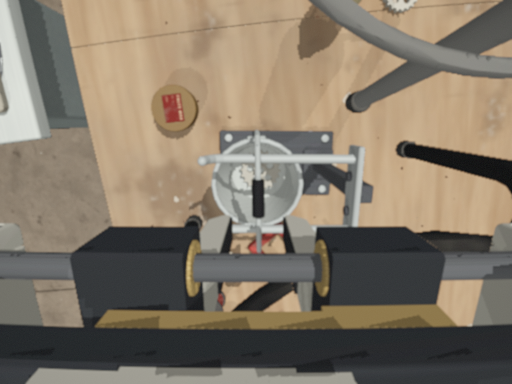

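The bail bar at (258,195) lies across both prongs and the gear is inside. I'll let any swing die down, check for motion, then hand in.

{"api": "apply_moves", "payload": {"steps": [0,0,0,0,0,0,35,0,0,0,0,0,0,35,0,0,0,0,0,0,35,0,0,0,0,0,0,35,0,0,0,0,0,0,35,0,0,0,0,0,0,35,0,0,0,0,0,0,35,0,0,0,0,0,0,35,0,0,0,0,0,0,35,0,0,0,0,0,0,35,0,0,0,0,0,0,35,0,0,0,0,0,0,35]}}

```text
t: 20.05
tool_pos: [0.5189, -0.2446, 0.3007]
orientation: [2.335, 2.102, 0.0]
force: [0.1, -0.3, 0.8]
opening: 0.0324
gripper_force: 0.0
```

{"api": "apply_moves", "payload": {"steps": [0,0,0,0,0,0,35,0,0,0,0,0,0,35,0,0,0,0,0,0,35,0,0,0,0,0,0,35,0,0,0,0,0,0,35,0,0,0,0,0,0,35,0,0,0,0,0,0,35,0,0,0,0,0,0,35,0,0,0,0,0,0,35,0,0,0,0,0,0,35,0,0,0,0,0,0,35,0,0,0,0,0,0,35]}}

```text
t: 21.05
tool_pos: [0.5189, -0.2446, 0.3007]
orientation: [-2.335, -2.102, -0.0]
force: [-0.1, -0.7, 0.6]
opening: 0.0323
gripper_force: 0.0
```

Run:
```python
from h import *
F=[eyes.read_camera('wrist').astype(int) for i in range(10)]
for b in F[1:]: 
    d=np.abs(F[0]-b); print('pail',d[135:225,205:305].mean().round(2),'table ref',d[10:130,80:300].mean().round(2))
```

```text
pail 0.6 table ref 0.54
pail 0.58 table ref 0.53
pail 0.59 table ref 0.54
pail 0.59 table ref 0.53
pail 0.58 table ref 0.53
pail 0.59 table ref 0.53
pail 0.6 table ref 0.53
pail 0.6 table ref 0.54
pail 0.59 table ref 0.53
```

It is still, so I'm handing in.

```bash
python3 -c "
from plant import robot
print(robot.close_job())"
```

```text
the job is handed in; nothing more can be done
None
```

The pail hangs still by its upright bail across both prongs with the gear inside, and I handed the job in at about 22 s; while I swung the bail up, the pail tipped and then came just clear of the table, so I set it back down and finished the swing there before lifting.

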